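# Close the snack canister at the water station and serve it on the mat

## Task

The canister's lid has only been laid on its mouth and has not caught the thread. Without taking the lid off, turn it back (anticlockwise seen from above) until it drops level into the thread, then screw it clockwise fully home against its stop. Then carry the closed canister by its lid to the middle of the round cork mat, stand it there upright without dropping it, and leave the glasses and the grey tub alone.

Things in the scene. Friction and masses are not known exactly. Their poses are not given: they have to be found in the camera images.
- jar: Canister: white square body, a yellow panel on each side but the +y one, 104 x 104 x 92 mm high, with a round threaded neck 76 mm across on top; 0.3 to 0.6 kg. Origin: centre of its underside; z up the neck's axis; x and y square to its sides.
- mouth (a point): Centre of the neck's rim, 115 mm above the canister's underside; axes as the canister's. Turned back 70 to 75 degrees anticlockwise from home, the lid falls 7 to 9 mm by its own weight (a tight grip can hold it up) into the thread; if it sits tilted, turn back more. A stop ends this at 90. Clockwise it sinks 5 mm more to the stop at home. It turns easily, has 1.6 mm axial play, stays screwed on.
- lid: Dark grey round screw lid, 97 mm across, 24.5 mm high, wooden bar on top along its x; 0.1 to 0.17 kg. Origin: on its axis at the skirt's lower edge; z up. Above the canister's underside this is 110 mm when laid on, 95.5 mm when home. Home: bar parallel to the canister's x (within 3 degrees). It starts 12 to 48 degrees anticlockwise of home; clockwise from there it is blocked, unthreaded.
- lid_bar (a point): Centre of the lid's wooden bar, which is the grip: 70 mm long (along the lid's x), 18 mm thick (along its y), 34 mm high, rising from the lid's flat top; this point is 17 mm below the bar's top and 17 mm above the lid's top face. Axes as the lid's.
- nest: Low square wooden holder, fixed to the counter, in which the canister stands and which keeps it from turning: 120 x 120 mm, inside 108 x 108 mm, floor 4 mm thick, rim 16 mm high. Origin: centre of its underside. Lift the canister straight up out of it.
- mat: Round flat cork mat, 170 mm across, 6 mm thick, fixed to the counter. Origin: centre of its underside.
- glass_a: Loose clear tumbler, 74 mm across, 115 mm high, origin at centre of its underside. Bystander.
- glass_b: Loose green tumbler, 74 mm across, 115 mm high, origin at centre of its underside. Bystander.
- tub: Loose grey storage tub with white lid, 126 x 176 x 82 mm, origin at centre of its underside. Bystander.
There are look-alikes about, which are no part of the job. What is shaped like the lid but pink, purple or red is not meant.

How it is judged:
On the way, in this order (a step that is already met when the one before it is completed fails the run):
1. the lid has dropped level into the start of the thread, while the canister stands in its holder (z of lid in the frame of jar between 0.098 and 0.1045 m and horizontal distance between jar and nest below 0.02 m and angle between lid's own z axis and vertical below 0.06 rad), for 0.2 s.
2. the lid is screwed home, level and within about 11 degrees of its stop, while the canister stands in its holder (z of lid in the frame of jar below 0.098 m and angle between the x axis of lid and the x axis of jar, either way round below 0.2 rad and horizontal distance between jar and nest below 0.02 m and angle between lid's own z axis and vertical below 0.06 rad), for 0.2 s.
At the end, for the whole second after the job is handed in: The canister stands upright and still on the cork mat, its axis within 30 mm of the mat's centre, with the lid screwed home (within about 11 degrees of its stop level and all the way down), everything released (z of lid in the frame of jar below 0.098 m and angle between the x axis of lid and the x axis of jar, either way round below 0.2 rad and horizontal distance between jar and mat below 0.03 m and height (world z) of jar between 0.003 and 0.009 m and angle between jar's own z axis and vertical below 0.05 rad and linear speed of each of jar, lid below 0.02 m/s and angle between lid's own z axis and vertical below 0.06 rad); the robot touches nothing.
It fails at once if the lid is taken off the canister (raised more than 10 mm above where it lay) (z of lid in the frame of jar above 0.12 m).
It fails at once if the canister is let go more than about 20 mm above the surface (height (world z) of jar above 0.028 m and contact force between the fingers and lid below 0.1 N).
It fails at once if the canister is tipped over (angle between jar's own z axis and vertical above 0.5 rad).
It fails at once if a glass or the tub is moved more than 20 mm or tipped (distance of any of glass_a, glass_b, tub from where it was at the start of the episode above 0.02 m or angle between any of glass_a, glass_b's own z axis and vertical above 0.3 rad).
It also fails if it takes over 51 s, if anything falls off the work surface, if the arm or the gripper's body presses on something with over 40 N, if the wrist force passes 120 N, or if a joint passes its speed limit or range.

## Robot

A 6-joint arm with a two-finger parallel gripper is mounted at the origin on the work surface. World frame = base frame: x ahead of the robot, y to its left, z up, the work surface at z = 0. Lengths are in m, angles in rad, forces in N, time in s.
With the tool pointing down it reaches from about 0.35 to 0.775 m from the base axis. Payload 7.3 kg.
Tool frame: the origin (TCP) lies midway between the tips of the shut fingers; the grasp point (between the pads) lies 19 mm behind it (r.grip_depth is the distance from the TCP to the grasp point, in m); z points along the fingers, x is the direction in which the jaws open and shut, and the axes are right-handed (so a half turn about z gives the same grasp; the last joint's range is limited). The gripper opens to 92 mm and grips with 3 to 60 N. Pads are 19 mm wide; open, the fingers measure 130 mm over their backs; the gripper's body (75 mm by 190 mm) begins 47 mm behind the grasp point.
Start: joints at [-1.266, 0.342, 1.524, -0, 1.275, -0.146], TCP at [0.229, -0.473, 0.227] pointing down, gripper open.
Joint ranges: [-2.53, 2.53], [-0.77, 2.02], [0.04, 2.7], [-1, 4.14], [0.28, 2.66], [-3.11, 3.11]. Speed limits (rad/s): [2.57, 2.57, 3.14, 3.14, 3.14, 3.14].

## Interface

Orientations are given as a rotation vector (axis times angle).
In Python, from bench import sensors, optics, workorder, r gives the robot as it stands. The module is installed in compiled form; this text tells all that it offers.
- The arm moves only by the shell command python3 -m jog 'ROWS' [OPENING]. ROWS is JSON, a list of rows, each a list of 2 entries, a list of its own where there are three numbers: the shift along the tool's x, y, z in m, then the turn about the tool's z in degrees. A call has 1 to 5 rows; each row shifts and turns the pose as measured when the row begins, along the tool's axes as they then stand; what a row does not reach is not made up. A row lasts 1/12 s, in which the tool goes at most 41.7 mm and 7.16 degrees, less where a joint would pass 70% of its speed; a pose out of reach is approached as far as the arm can. A call is refused whole if a number of a shift passes 0.0417 or a number of a turn 7.16, either way. A call with a gripper value outside its range is refused whole. OPENING is the opening, from 0 (shut) to 1 (fully open), set as the call begins (- or left out, the last holds). The fingers move at their own pace and stop on an object; the grip force is fixed at half the most. Time passes only in rows, so rows that do not move let the fingers close. It gives the time, the measured TCP pose, the force and the opening at its end, in the units of the state.
- sensors.observe(): the state, without advancing time (a new reading comes with each control period).
- optics.capture(name): name is "scene" or "top"; returns the picture (384x512x3 uint8, red, green, blue); there is no depth.
- optics.camera_info(name): a dict with "vertical_fov" (degrees; the focal length in pixels is half the picture's height over the tangent of half this angle, whatever the lens; pixels are square), "cx", "cy" (the principal point, pixels), "D" ([k1, k2, p1, p2, k3] as OpenCV has them; the pictures are not rectified), "eye" and "rotation" of the camera in the world. Camera axes: x right, y down, z forward; pixel columns grow to the right and rows downward; lengths in m; the calibration is good to about 2 mm. A picture is of the moment at which its call begins. camera_info takes no time and is no camera call.
- workorder.sign_off(): hands the job in, once; it reports no verdict.
The state is a dict: "time": time; "joint_pos": joint angles; "qvel": joint speeds; "tau": joint torques, N m; "eef_pos": TCP position; "orientation": TCP orientation; "contact_force": force on the tool from outside, world axes, zero at the start; "moment": the same for the moment, N m; "finger_gap": finger opening in m.
Only numpy, scipy, OpenCV 4.12 (cv2) and the standard library are available. Lean on these libraries where they do the work, as an engineer would, in place of code of your own. Each camera call takes 0.05 s, during which the arm holds its last target. There are 200 camera calls.

## Working session

There is one attempt and no reset: what is moved stays moved. The work goes in short steps, Python scripts to look and compute and a shell command to move; the robot and the scene stay as the last step left them, time stands still between calls to the robot, and variables do not carry over. Pictures are saved under pics/ and viewed, about 8 in all and at most 12, crops included, and the job is handed in when it is done.

```bash
mkdir -p pics; python3 - <<'E'
from bench import sensors, optics, r
import cv2
print(sensors.observe())
for n in("scene","top"):
    im=optics.capture(n); cv2.imwrite(f"pics/{n}0.png",im[:,:,::-1]); print(n,optics.camera_info(n))
E
```

```text
{'time': 0.0, 'joint_pos': array([-1.26599165e+00,  3.42715279e-01,  1.52505263e+00,  1.15335509e-05,
        1.27538092e+00, -1.46002395e-01]), 'qvel': array([ 7.30655852e-04, -5.85728398e-04,  4.43528137e-05,  2.18304690e-04,
        9.16481079e-04,  1.92256144e-04]), 'tau': array([-7.73945703e-04, -4.31248283e+01, -2.44222176e+01,  7.17244414e-02,
        5.59718348e-02, -1.39545264e-04]), 'eef_pos': array([ 0.22863361, -0.47213638,  0.2260364 ]), 'orientation': array([-2.66087360e+00,  1.66821978e+00,  1.84828333e-03]), 'contact_force': array([-0.46733183, -0.65737876, -0.0017011 ]), 'moment': array([-0.01176021, -0.02117826,  0.01252158]), 'finger_gap': 0.09177897954979294}
scene {'vertical_fov': 47.51995128698982, 'cx': 261.94189290194913, 'cy': 186.36071311805716, 'D': array([-0.09144124,  0.        ,  0.        ,  0.        ,  0.        ]), 'eye': array([0.97312145, 0.6760883 , 0.78274793]), 'rotation': array([-0.69957993, -2.59083215,  1.21166267])}
top {'vertical_fov': 50.89615867055902, 'cx': 248.7747208989399, 'cy': 185.11300114992034, 'D': array([-0.1223152,  0.       ,  0.       ,  0.       ,  0.       ]), 'eye': array([ 0.38224412, -0.01862054,  1.17483151]), 'rotation': array([-2.08715236,  2.15048133, -0.18268548])}
```

View pics/scene0.png

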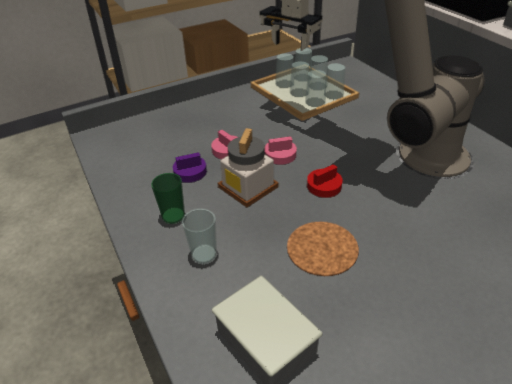

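View pics/top0.png

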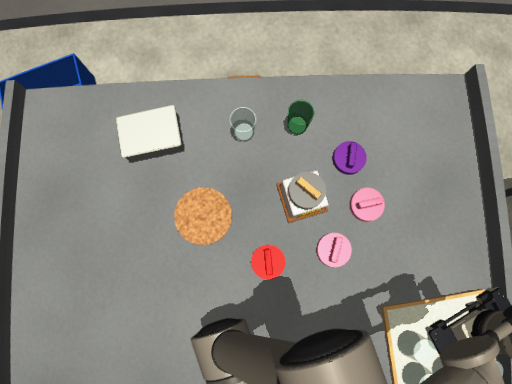

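Scene: canister with grey lid at (247,165), mat (323,248). Top: canister (304,191), mat (203,215), glasses (243,124) and (300,117), tub (149,132).
Candidates for the lid in the top view: grey with a wooden bar on the canister (307,190), which I choose; decoys are purple (350,157), pink (367,204), pink (334,250) and red (268,261). A close crop checks the choice.

```bash
cat > h.py <<'E'
import numpy as np, cv2
from scipy.spatial.transform import Rotation as R
from bench import sensors, optics
def cam(n):
    c=optics.camera_info(n); f=192/np.tan(np.radians(c['vertical_fov']/2))
    return np.array([[f,0,c['cx']],[0,f,c['cy']],[0,0,1]]),np.array(c['D']),np.array(c['eye']),R.from_rotvec(c['rotation']).as_matrix()
def cast(n,px,z):
    K,D,e,M=cam(n); p=cv2.undistortPoints(np.array(px,float).reshape(-1,1,2),K,D)[:,0]
    d=np.c_[p,np.ones(len(p))]@M.T
    return e+d*((z-e[2])/d[:,2])[:,None]
def proj(n,P):
    K,D,e,M=cam(n); q=(np.array(P,float).reshape(-1,3)-e)@M
    return cv2.projectPoints(q,np.zeros(3),np.zeros(3),K,D)[0][:,0]
def crop(n,x,y,w,h,k,name):
    im=optics.capture(n)[:,:,::-1]; c=cv2.resize(im[y:y+h,x:x+w],None,fx=k,fy=k,interpolation=cv2.INTER_CUBIC); cv2.imwrite(name,c); return im
E
python3 - <<'E'
from h import *
a=cv2.imread('pics/top0.png');b=cv2.imread('pics/scene0.png')
print(cast('top',[[307,190]],.16),cast('scene',[[246,139]],.16))
ca=cv2.resize(a[155:235,265:345],(400,400),interpolation=2);cb=cv2.resize(b[120:210,205:295],(400,400),interpolation=2)
cv2.imwrite('pics/c1.png',np.hstack([ca,cb]))
# mat
hsv=cv2.cvtColor(a,40)
m=cv2.inRange(hsv,(5,100,80),(25,255,255)); n,l,s,c=cv2.connectedComponentsWithStats(m)
for i in range(1,n):
    if s[i,4]>25: print(s[i],c[i])
E
```

```text
[[ 0.55444733 -0.15685627  0.16      ]] [[ 0.56224572 -0.15450627  0.16      ]]
[228  75  33   3  53] [242.75471698  76.24528302]
[296 177  25  23 234] [308.12820513 188.0042735 ]
[277 182  51  41 279] [297.27956989 208.21863799]
[ 175  187   57   58 2586] [202.71307038 215.78228925]
[381 289 104  95 820] [412.2804878 321.05     ]
```

View pics/c1.png

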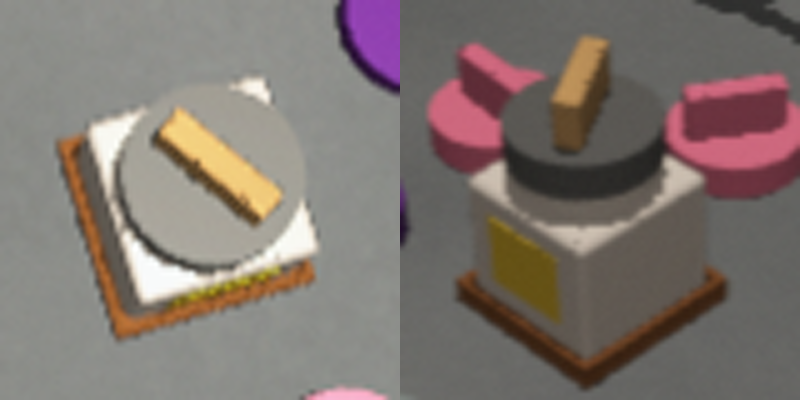

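The close crop confirms the choice: grey lid with a wooden bar, on the white canister with yellow panels. The bar ends are at about (299,178) and (320,198) in the top view. Now the exact measurement.

```bash
python3 - <<'E'
from h import *
a=cv2.imread('pics/top0.png');hsv=cv2.cvtColor(a,40)
def big(m,box):
    k=np.zeros_like(m);x,y,w,h=box;k[y:y+h,x:x+w]=m[y:y+h,x:x+w]
    n,l,s,c=cv2.connectedComponentsWithStats(k);i=1+s[1:,4].argmax();return (l==i).astype(np.uint8)
sub=a[175:203,292:326]
K=8
up=cv2.resize(a[170:210,285:330],None,fx=K,fy=K,interpolation=2);hu=cv2.cvtColor(up,40)
for v in(140,170,190):
    m=big(cv2.inRange(hu,(8,90,v),(28,255,255)),(0,0,360,320))
    bx=cv2.boxPoints(cv2.minAreaRect(cv2.findContours(m,0,2)[0][0]))
    w=cast('top',(bx+.5)/K-.5+[285,170],.1725)[:,:2]
    e=[w[1]-w[0],w[2]-w[1]];L=[np.linalg.norm(q) for q in e];d=e[np.argmax(L)]
    print('bar',v,w.mean(0),np.round(L,4),np.degrees(np.arctan2(d[1],d[0]))%180)
# body top (white), z=.096
m=big(cv2.inRange(hsv,(0,0,190),(179,45,255)),(275,165,60,60))
ct=cv2.convexHull(np.vstack(cv2.findContours(m,0,2)[0]))
w=cast('top',ct.reshape(-1,2),.096)[:,:2].astype(np.float32)
rc=cv2.minAreaRect(w);print('body',rc)
m=big(cv2.inRange(hsv,(5,100,60),(25,255,255)),(165,180,75,75))
x=cv2.minEnclosingCircle(cast('top',cv2.findContours(m,0,2)[0][0].reshape(-1,2),.006)[:,:2].astype(np.float32));print('mat',x)
# lid top disc grey
g=cv2.inRange(hsv,(0,0,100),(179,60,175))
b=cv2.imread('pics/scene0.png');hb=cv2.cvtColor(b,40)
m=big(cv2.inRange(hb,(8,80,90),(25,255,255)),(235,125,22,35));y,xx=np.nonzero(m);print('scene bar',xx.mean(),y.mean(),proj('scene',[[.555,-.157,.1555]]),cast('scene',[[xx.mean(),y.mean()]],.158))
m=big(cv2.inRange(hb,(5,100,60),(25,255,255)),(280,215,85,65))
print(cv2.minEnclosingCircle(cast('scene',cv2.findContours(m,0,2)[0][0].reshape(-1,2),.006)[:,:2].astype(np.float32)))
E
```

```text
bar 140 [ 0.55926916 -0.1599216 ] [0.0187 0.07  ] 47.43432538750562
bar 170 [ 0.55951068 -0.1601993 ] [0.018 0.07 ] 47.68771933872685
bar 190 [ 0.55979575 -0.16014381] [0.0174 0.0693] 47.76593017483506
body ((0.511170506477356, -0.13778619468212128), (0.06034339591860771, 0.02945883572101593), 65.03732299804688)
mat ((0.5149050951004028, 0.13027502596378326), 0.08459851145744324)
scene bar 244.25149700598803 139.0 [[248.11519089 139.16503292]] [[ 0.5647427  -0.15951659  0.158     ]]
((0.5191294550895691, 0.13584396243095398), 0.08572670072317123)
```

```bash
python3 - <<'E'
from h import *
a=cv2.imread('pics/top0.png');hsv=cv2.cvtColor(a,40)
for v in(170,190,205):
    m=cv2.inRange(hsv,(0,0,v),(179,45,255));k=np.zeros_like(m);k[168:220,278:332]=m[168:220,278:332]
    p=np.argwhere(k)[:,::-1]
    print(v,len(p),cv2.minAreaRect(cast('top',p,.096)[:,:2].astype(np.float32)))
k=np.zeros_like(m);m=cv2.inRange(hsv,(5,100,50),(25,255,200));k[175:226,272:332]=m[175:226,272:332]
print(cv2.minAreaRect(cast('top',np.argwhere(k)[:,::-1],.016)[:,:2].astype(np.float32)))
# tool frame now, and required move
s=sensors.observe();M=R.from_rotvec(s['orientation']).as_matrix();print(M.round(3))
t=np.array([.561,-.160,.1425]);print((M.T@(t-s['eef_pos'])).round(4))
print('toolx yaw',np.degrees(np.arctan2(M[1,0],M[0,0])))
E
```

```text
170 414 ((0.5596173405647278, -0.15970218181610107), (0.10368554294109344, 0.10177821666002274), 14.670132637023926)
190 294 ((0.559183657169342, -0.16017252206802368), (0.10077530890703201, 0.10136661678552628), 14.386555671691895)
205 257 ((0.5590553879737854, -0.1599786877632141), (0.10001955926418304, 0.10031051933765411), 14.247239112854004)
((0.55925452709198, -0.16015379130840302), (0.11963814496994019, 0.12098153680562973), 14.568280220031738)
[[ 0.436 -0.9   -0.   ]
 [-0.9   -0.436  0.001]
 [-0.001 -0.    -1.   ]]
[-0.1361 -0.4352  0.0839]
toolx yaw -64.1722914232702
```

```bash
for i in 1 2; do python3 -m jog '[[[-0.012,-0.039,0],0],[[-0.012,-0.039,0],0],[[-0.012,-0.039,0],0],[[-0.012,-0.039,0],0],[[-0.012,-0.039,0],0]]' 1; done; cat >> h.py <<'E'
def go(t,yaw):
    s=sensors.observe();M=R.from_rotvec(s['orientation']).as_matrix()
    y=np.degrees(np.arctan2(M[1,0],M[0,0]))
    print('t',round(s['time'],2),'eef',s['eef_pos'].round(4),'yaw',y.round(2),'F',s['contact_force'].round(1),'M',s['moment'].round(2),'gap',round(s['finger_gap'],4),'tilt',M[:,2].round(3))
    print('shift',(M.T@(np.array(t)-s['eef_pos'])).round(4),'turn',round(-(yaw-y),2))
E
python3 -c "
from h import *
go([.561,-.160,.2],-42.4)"
```

```text
time: 0.52
eef_pos: [0.3769, -0.3346, 0.2234]
orientation: [2.649, -1.688, -0.008]
contact_force: [0.7, -0.6, 0.2]
finger_gap: 0.0918
time: 0.93
eef_pos: [0.5297, -0.1925, 0.2217]
orientation: [2.648, -1.69, -0.013]
contact_force: [1.3, -1.0, 0.5]
finger_gap: 0.0918
t 0.93 eef [ 0.5297 -0.1925  0.2217] yaw -65.07 F [ 1.3 -1.   0.5] M [-0.06 -0.01  0.02] gap 0.0918 tilt [-0.007  0.004 -1.   ]
shift [-0.0161 -0.0422  0.0216] turn -22.67
```

```bash
python3 -m jog '[[[-0.012,-0.035,0],0],[[0,0,0],-7],[[0,0,0],-7],[[0,0,0],-7],[[0,0,0],0]]'; python3 -c "
from h import *
go([.561,-.160,.1425],-42.4)"
```

```text
time: 1.35
eef_pos: [0.5627, -0.1555, 0.218]
orientation: [-2.919, 1.149, 0.019]
contact_force: [0.4, -0.1, 0.9]
finger_gap: 0.0916
t 1.35 eef [ 0.5627 -0.1555  0.218 ] yaw -42.98 F [ 0.4 -0.1  0.9] M [-0.06 -0.05 -0.02] gap 0.0916 tilt [-0.01   0.008 -1.   ]
shift [0.0028 0.0045 0.0755] turn -0.58
```

```bash
python3 -m jog '[[[0.003,0.0045,0.03],0],[[0,0,0.02],-0.6],[[0,0,0.01],0],[[0,0,0],0]]'; python3 -c "
from h import *
go([.561,-.160,.1425],-42.4)"
```

```text
time: 1.68
eef_pos: [0.5614, -0.1606, 0.156]
orientation: [-2.918, 1.154, 0.017]
contact_force: [-0.6, -0.5, 0.3]
finger_gap: 0.0917
t 1.68 eef [ 0.5614 -0.1606  0.156 ] yaw -43.17 F [-0.6 -0.5  0.3] M [-0.04  0.01  0.02] gap 0.0917 tilt [-0.009  0.008 -1.   ]
shift [-0.0006 -0.0002  0.0135] turn -0.77
```

```bash
python3 -m jog '[[[0,0,0.013],-0.7],[[0,0,0],0]]'; python3 -c "
from h import *
go([.561,-.160,.1425],-42.4);crop('scene',180,70,140,140,4,'pics/c2.png')"
```

```text
time: 1.85
eef_pos: [0.5607, -0.1609, 0.1425]
orientation: [-2.921, 1.145, 0.02]
contact_force: [-0.3, -0.0, -0.4]
finger_gap: 0.0917
t 1.85 eef [ 0.5607 -0.1609  0.1425] yaw -42.82 F [-0.3 -0.  -0.4] M [-0.01  0.04  0.01] gap 0.0917 tilt [-0.01   0.008 -1.   ]
shift [-0.0004 -0.0008 -0.    ] turn -0.42
```

View pics/c2.png

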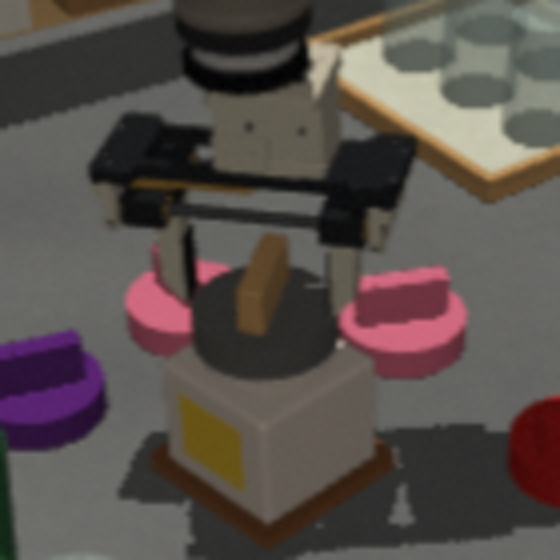

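The fingers straddle the bar: tips at crop (187,295) and (343,305), bar at (262,285). Close.

```bash
python3 -m jog '[[[0,0,0],0],[[0,0,0],0],[[0,0,0],0],[[0,0,0],0],[[0,0,0],0]]' 0; python3 -m jog '[[[0,0,0],0],[[0,0,0],0],[[0,0,0],0]]'; python3 -c "
from h import *
go([.561,-.160,.1425],-42.4)"
```

```text
time: 2.32
eef_pos: [0.5637, -0.1625, 0.149]
orientation: [-2.918, 1.153, 0.004]
contact_force: [0.7, -0.2, -1.0]
finger_gap: 0.0635
time: 2.57
eef_pos: [0.564, -0.1625, 0.1499]
orientation: [-2.918, 1.154, 0.001]
contact_force: [0.2, -0.6, -0.5]
finger_gap: 0.0429
t 2.57 eef [ 0.564  -0.1625  0.1499] yaw -43.14 F [ 0.2 -0.6 -0.5] M [-0.   -0.02  0.02] gap 0.0429 tilt [ 0.001  0.004 -1.   ]
shift [-0.0039  0.0002  0.0075] turn -0.74
```

```bash
python3 -m jog '[[[-0.003,0,0.0075],-0.7]]'; python3 -m jog '[[[0,0,0],0]]';python3 -m jog '[[[0,0,0],0]]'
```

```text
time: 2.65
eef_pos: [0.5629, -0.161, 0.1436]
orientation: [-2.925, 1.136, -0.004]
contact_force: [0.3, 0.2, 0.1]
finger_gap: 0.0362
time: 2.73
eef_pos: [0.5617, -0.1603, 0.142]
orientation: [-2.926, 1.134, 0.001]
contact_force: [-0.4, 1.1, 0.2]
finger_gap: 0.03
time: 2.82
eef_pos: [0.5616, -0.1602, 0.1417]
orientation: [-2.926, 1.134, 0.001]
contact_force: [0.5, -0.2, 0.6]
finger_gap: 0.0231
```

```bash
python3 -m jog '[[[0,0,0],0],[[0,0,0],0]]'; python3 -m jog '[[[0,0,0],0]]'; python3 -c "
from h import *
go([.561,-.160,.1425],-42.4)"
```

```text
time: 2.98
eef_pos: [0.5612, -0.1599, 0.1412]
orientation: [-2.926, 1.133, 0.003]
contact_force: [-0.4, 0.1, 1.6]
finger_gap: 0.0176
time: 3.07
eef_pos: [0.5612, -0.1599, 0.1412]
orientation: [-2.926, 1.133, 0.003]
contact_force: [-0.2, 0.7, -0.4]
finger_gap: 0.0176
t 3.07 eef [ 0.5612 -0.1599  0.1412] yaw -42.34 F [-0.2  0.7 -0.4] M [-0.    0.03  0.02] gap 0.0176 tilt [-0.001  0.004 -1.   ]
shift [-0.0001  0.0002 -0.0013] turn 0.06
```

```bash
python3 -m jog '[[[0,0,0],-6],[[0,0,0],-6],[[0,0,0],-6],[[0,0,0],-6],[[0,0,0],-6]]'; python3 -c "
from h import *
go([.561,-.160,.1412],4.6)"
```

```text
time: 3.48
eef_pos: [0.5612, -0.1604, 0.1412]
orientation: [-3.123, 0.307, 0.002]
contact_force: [-0.5, 0.1, 0.5]
finger_gap: 0.0179
t 3.48 eef [ 0.5612 -0.1604  0.1412] yaw -11.22 F [-0.5  0.1  0.5] M [-0.06  0.   -0.02] gap 0.0179 tilt [-0.001  0.004 -1.   ]
shift [-0.0003 -0.0003  0.    ] turn -15.82
```

```bash
python3 -m jog '[[[0,0,0],-6],[[0,0,0],-6],[[0,0,0],-3],[[0,0,0],0],[[0,0,0],0]]'; python3 -c "
from h import *
go([.561,-.160,.1412],4.6)"
```

```text
time: 3.9
eef_pos: [0.5609, -0.1604, 0.1405]
orientation: [-3.135, -0.13, 0.003]
contact_force: [0.0, -0.2, -1.0]
finger_gap: 0.0177
t 3.9 eef [ 0.5609 -0.1604  0.1405] yaw 4.74 F [ 0.  -0.2 -1. ] M [-0.03 -0.1   0.02] gap 0.0177 tilt [-0.002  0.004 -1.   ]
shift [ 0.0002 -0.0004 -0.0007] turn 0.14
```

```bash
python3 -m jog '[[[0,0,0],0],[[0,0,0],0],[[0,0,0],0],[[0,0,0],0]]' 0.4; python3 -c "
from h import *
go([.561,-.160,.1365],4.6);crop('scene',180,90,120,120,5,'pics/c3.png')"
```

```text
time: 4.23
eef_pos: [0.5612, -0.1606, 0.1408]
orientation: [-3.135, -0.122, 0.002]
contact_force: [0.7, -0.7, -0.0]
finger_gap: 0.0358
t 4.23 eef [ 0.5612 -0.1606  0.1408] yaw 4.44 F [ 0.7 -0.7 -0. ] M [ 0.01 -0.09  0.01] gap 0.0358 tilt [-0.001  0.004 -1.   ]
shift [-0.0001 -0.0006  0.0043] turn -0.16
```

View pics/c3.png

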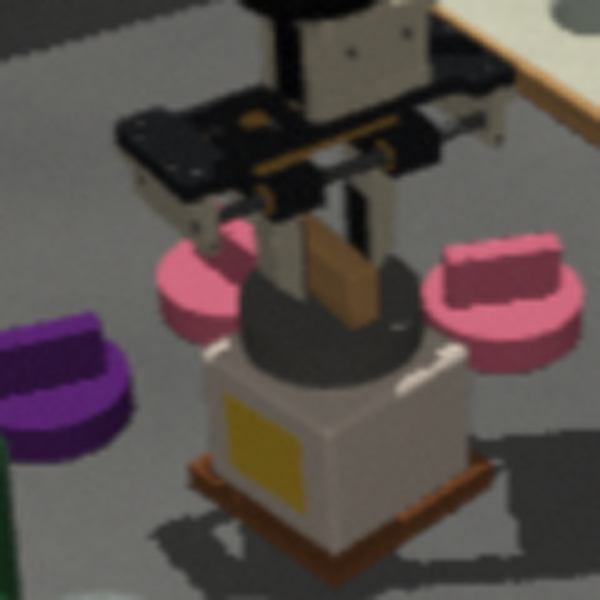

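```bash
python3 - <<'E'
from h import *
c=np.array([.5605,-.160]);t=np.linspace(0,2*np.pi,90)
for z in(.114,.106,.103):
    q=proj('scene',np.c_[c[0]+.0485*np.cos(t),c[1]+.0485*np.sin(t),0*t+z]);k=q[:,1].argmax()
    u=np.array([np.cos(np.radians(94.5)),np.sin(np.radians(94.5))]);n=np.array([u[1],-u[0]])
    e=c+.035*u
    b=proj('scene',[[*(e+s*.009*n),z+h] for s in(1,-1) for h in(.0245,.0585)])
    f=lambda p:((p-[180,90])*5).round()
    print(z,'bottom',f(q[k]),'left/right',f(q.min(0)),f(q.max(0)),'bar corners',f(b).tolist())
E
```

```text
0.114 bottom [330. 368.] left/right [240. 260.] [424. 368.] bar corners [[352.0, 312.0], [349.0, 256.0], [382.0, 299.0], [380.0, 244.0]]
0.106 bottom [331. 380.] left/right [241. 272.] [425. 380.] bar corners [[353.0, 324.0], [350.0, 269.0], [382.0, 312.0], [380.0, 257.0]]
0.103 bottom [331. 385.] left/right [241. 276.] [425. 385.] bar corners [[353.0, 329.0], [350.0, 274.0], [382.0, 317.0], [380.0, 262.0]]
```

The lid has dropped: its skirt bottom is at crop row ~386, where 380-385 is predicted for dropped and 368 for laid on. It looks level. I lower and grip again.

```bash
python3 -m jog '[[[0,-0.0005,0.006],0],[[0,0,0],0]]' 0; python3 -m jog '[[[0,0,0],0],[[0,0,0],0],[[0,0,0],0]]'; python3 -m jog '[[[0,0,0],0]]'; python3 -c "
from h import *
go([.561,-.160,.130],-75.5)"
```

```text
time: 4.45
eef_pos: [0.5613, -0.1601, 0.1346]
orientation: [-3.136, -0.121, 0.001]
contact_force: [-0.3, 0.1, 0.8]
finger_gap: 0.0279
time: 4.7
eef_pos: [0.5611, -0.16, 0.1342]
orientation: [-3.136, -0.121, 0.002]
contact_force: [0.5, 0.9, 0.6]
finger_gap: 0.0178
time: 4.78
eef_pos: [0.5611, -0.16, 0.1342]
orientation: [-3.136, -0.121, 0.002]
contact_force: [-1.3, 0.9, -0.4]
finger_gap: 0.018
t 4.78 eef [ 0.5611 -0.16    0.1342] yaw 4.41 F [-1.3  0.9 -0.4] M [-0.02 -0.11  0.01] gap 0.018 tilt [-0.001  0.004 -1.   ]
shift [-0.0001  0.      0.0042] turn 79.91
```

```bash
for i in 1 2; do python3 -m jog '[[[0,0,0.0004],6.5],[[0,0,0.0004],6.5],[[0,0,0.0004],6.5],[[0,0,0.0004],6.5],[[0,0,0.0004],6.5]]'; done; python3 -c "
from h import *
go([.561,-.160,.1295],-75.5)"
```

```text
time: 5.2
eef_pos: [0.5612, -0.1597, 0.1321]
orientation: [-3.035, 0.795, 0.003]
contact_force: [0.2, 0.8, -0.4]
finger_gap: 0.0175
time: 5.62
eef_pos: [0.5617, -0.1592, 0.1301]
orientation: [-2.667, 1.652, 0.004]
contact_force: [0.0, 0.2, -0.8]
finger_gap: 0.0177
t 5.62 eef [ 0.5617 -0.1592  0.1301] yaw -63.53 F [ 0.   0.2 -0.8] M [-0.   -0.04  0.  ] gap 0.0177 tilt [ 0.     0.005 -1.   ]
shift [0.0004 0.001  0.0006] turn 11.97
```

```bash
python3 -m jog '[[[0,0.0005,0.0003],5],[[0,0,0.0003],5],[[0,0,0.0003],3],[[0,0,0],2]]'; python3 -c "
from h import *
go([.561,-.160,.1295],-75.5)"; python3 -m jog '[[[0,0,0],3],[[0,0,0],3]]'; python3 -c "
from h import *
go([.561,-.160,.1295],-75.5)"
```

```text
time: 5.95
eef_pos: [0.5615, -0.1597, 0.1294]
orientation: [-2.413, 2.007, 0.003]
contact_force: [-2.2, 0.1, -0.7]
finger_gap: 0.0182
t 5.95 eef [ 0.5615 -0.1597  0.1294] yaw -79.5 F [-2.2  0.1 -0.7] M [-0.05  0.13  0.75] gap 0.0182 tilt [ 0.001  0.004 -1.   ]
shift [ 0.0002  0.0006 -0.0001] turn -4.0
time: 6.12
eef_pos: [0.5615, -0.1598, 0.1295]
orientation: [-2.304, 2.132, 0.002]
contact_force: [-0.5, -0.0, 0.3]
finger_gap: 0.0195
t 6.12 eef [ 0.5615 -0.1598  0.1295] yaw -85.55 F [-0.5 -0.   0.3] M [ 0.18 -0.06  0.99] gap 0.0195 tilt [ 0.     0.003 -1.   ]
shift [ 0.0001  0.0005 -0.    ] turn -10.05
```

Moment of 1 Nm against the stop: home. Release, square up, and look.

```bash
python3 -m jog '[[[0,0,0],0],[[0,0,0],0],[[0,0,0],0],[[0,0,0],-5],[[0,0,0],-5]]' 0.4; python3 -c "
from h import *
go([.561,-.160,.1285],-75.5);crop('scene',180,90,120,120,5,'pics/c4.png')
c=np.array([.5605,-.160]);t=np.linspace(0,2*np.pi,90)
for z in(.106,.0995):
    q=proj('scene',np.c_[c[0]+.0485*np.cos(t),c[1]+.0485*np.sin(t),0*t+z]);k=q[:,1].argmax()
    for a in(11.5,14.5,17.5):
        u=np.array([np.cos(np.radians(a)),np.sin(np.radians(a))]);n=np.array([-u[1],u[0]])
        b=proj('scene',[[*(c+s*.035*u+.009*n),z+h] for s in(1,-1) for h in(.0245,.0585)])
        f=lambda p:((p-[180,90])*5).round()
        print(z,a,'bottom',f(q[k]),f(b).tolist())
"
```

```text
time: 6.53
eef_pos: [0.5617, -0.1598, 0.1296]
orientation: [-2.487, 1.915, 0.001]
contact_force: [0.4, -0.3, -0.6]
finger_gap: 0.0363
t 6.53 eef [ 0.5617 -0.1598  0.1296] yaw -75.19 F [ 0.4 -0.3 -0.6] M [-0.01  0.02 -0.04] gap 0.0363 tilt [ 0.001  0.003 -1.   ]
shift [-0.      0.0007  0.0011] turn 0.31
0.106 11.5 bottom [331. 380.] [[289.0, 321.0], [285.0, 265.0], [393.0, 267.0], [391.0, 213.0]]
0.106 14.5 bottom [331. 380.] [[292.0, 322.0], [288.0, 267.0], [391.0, 265.0], [389.0, 211.0]]
0.106 17.5 bottom [331. 380.] [[295.0, 323.0], [291.0, 268.0], [389.0, 264.0], [387.0, 209.0]]
0.0995 11.5 bottom [331. 391.] [[290.0, 331.0], [286.0, 276.0], [393.0, 277.0], [391.0, 223.0]]
0.0995 14.5 bottom [331. 391.] [[293.0, 332.0], [289.0, 277.0], [391.0, 276.0], [390.0, 222.0]]
0.0995 17.5 bottom [331. 391.] [[296.0, 333.0], [292.0, 278.0], [390.0, 274.0], [388.0, 220.0]]
```

View pics/c4.png

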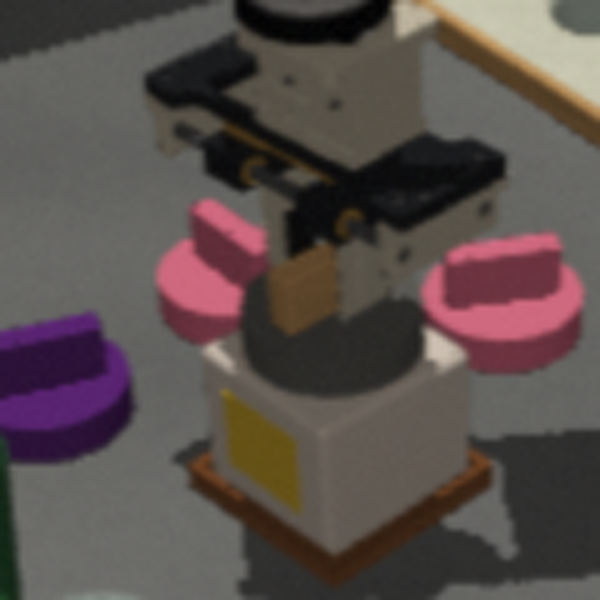

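Home: the skirt bottom is at crop row ~396, about 6 mm lower than before, and the bar is parallel to the canister's side, with its near corner at (290,335). I regrip and lift.

```bash
python3 -m jog '[[[0,0.0005,0.0005],0],[[0,0,0],0],[[0,0,0],0]]' 0; python3 -m jog '[[[0,0,0],0],[[0,0,0],0],[[0,0,0],0],[[0,0,0],0]]'; python3 -m jog '[[[0,0,-0.006],0],[[0,0,-0.006],0],[[0,0,-0.006],0],[[0,0,-0.006],0],[[0,0,-0.006],0]]'; python3 -c "
from h import *
go([.5170,.133,.165],-75.5)"
```

```text
time: 6.83
eef_pos: [0.5612, -0.16, 0.1291]
orientation: [-2.488, 1.913, 0.001]
contact_force: [-1.5, 0.0, 0.3]
finger_gap: 0.0211
time: 7.17
eef_pos: [0.5612, -0.16, 0.1292]
orientation: [-2.485, 1.917, 0.001]
contact_force: [-0.2, -0.4, -0.2]
finger_gap: 0.0179
time: 7.58
eef_pos: [0.5592, -0.1593, 0.1583]
orientation: [-2.486, 1.919, 0.013]
contact_force: [-0.5, -0.3, -4.2]
finger_gap: 0.0178
t 7.58 eef [ 0.5592 -0.1593  0.1583] yaw -75.34 F [-0.5 -0.3 -4.2] M [ 0.01  0.03 -0.  ] gap 0.0178 tilt [-0.006  0.006 -1.   ]
shift [-0.2935 -0.0331 -0.0047] turn 0.16
```

```bash
python3 -m jog '[[[0,0,-0.01],0],[[-0.012,-0.001,-0.002],0],[[-0.024,-0.003,0],0],[[-0.024,-0.003,0],0],[[-0.024,-0.003,0],0]]'; python3 -m jog '[[[-0.024,-0.003,0],0],[[-0.024,-0.003,0],0],[[-0.024,-0.003,0],0],[[-0.024,-0.003,0],0],[[-0.024,-0.003,0],0]]'; python3 -c "
from h import *
go([.5170,.133,.165],-75.5)"
```

```text
time: 8.0
eef_pos: [0.5483, -0.0763, 0.1749]
orientation: [-2.478, 1.928, 0.004]
contact_force: [-0.1, -0.1, -4.9]
finger_gap: 0.0178
time: 8.42
eef_pos: [0.5297, 0.0531, 0.1776]
orientation: [-2.476, 1.928, 0.004]
contact_force: [1.2, -0.6, -3.8]
finger_gap: 0.018
t 8.42 eef [0.5297 0.0531 0.1776] yaw -75.81 F [ 1.2 -0.6 -3.8] M [-0.   -0.02  0.01] gap 0.018 tilt [-0.     0.005 -1.   ]
shift [-0.0805 -0.0072  0.0129] turn -0.31
```

```bash
python3 -m jog '[[[-0.024,-0.002,0.003],0],[[-0.024,-0.002,0.003],0],[[-0.016,-0.002,0.003],0],[[-0.006,0,0],0],[[0,0,0],0]]';  python3 -c "
from h import *
go([.5170,.133,.1315],-75.5);crop('scene',230,110,180,180,3,'pics/c5.png')"
```

```text
time: 8.83
eef_pos: [0.5135, 0.134, 0.171]
orientation: [-2.48, 1.918, 0.007]
contact_force: [0.6, 0.4, -4.7]
finger_gap: 0.0182
t 8.83 eef [0.5135 0.134  0.171 ] yaw -75.44 F [ 0.6  0.4 -4.7] M [ 0.11 -0.02  0.02] gap 0.0182 tilt [ 0.001  0.008 -1.   ]
shift [ 0.0022 -0.003   0.0395] turn 0.06
```

View pics/c5.png

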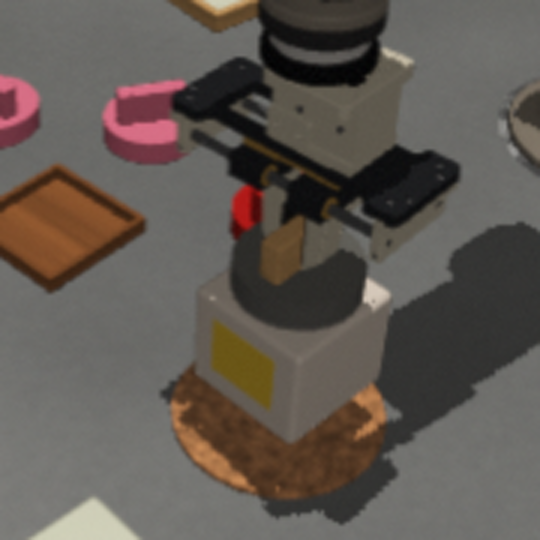

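The canister hangs upright over the mat (crop 290,340), and the nest is empty. I lower it.

```bash
python3 -m jog '[[[0.002,-0.003,0.008],0],[[0,0,0.008],0],[[0,0,0.008],0],[[0,0,0.006],0],[[0,0,0],0]]';  python3 -c "
from h import *
go([.5170,.133,.1315],-75.5)"
```

```text
time: 9.3
eef_pos: [0.5184, 0.1283, 0.1383]
orientation: [-2.476, 1.924, 0.004]
contact_force: [-0.2, -0.4, -4.8]
finger_gap: 0.0176
t 9.3 eef [0.5184 0.1283 0.1383] yaw -75.7 F [-0.2 -0.4 -4.8] M [0.02 0.07 0.03] gap 0.0176 tilt [ 0.002  0.006 -1.   ]
shift [-0.0048  0.0003  0.0068] turn -0.2
```

```bash
python3 -m jog '[[[-0.004,0,0.002],0],[[0,0,0.002],0],[[0,0,0],0]]'; python3 -m jog '[[[0,0,0.001],0],[[0,0,0.001],0],[[0,0,0],0]]'; python3 -c "
from h import *
go([.5170,.133,.1315],-75.5)"
```

```text
time: 9.55
eef_pos: [0.5174, 0.1314, 0.133]
orientation: [-2.475, 1.928, 0.006]
contact_force: [0.1, -0.6, -4.7]
finger_gap: 0.0179
time: 9.8
eef_pos: [0.5185, 0.1316, 0.1322]
orientation: [-2.473, 1.926, 0.002]
contact_force: [-1.0, -0.7, -1.7]
finger_gap: 0.0182
t 9.8 eef [0.5185 0.1316 0.1322] yaw -75.81 F [-1.  -0.7 -1.7] M [-0.12  0.2  -0.05] gap 0.0182 tilt [ 0.003  0.006 -1.   ]
shift [-0.0017  0.0011  0.0007] turn -0.31
```

Force has fallen from 4.7 to 1.7 N, so it is touching. One more millimetre, then release and retreat.

```bash
python3 -m jog '[[[0,0,0.001],0],[[0,0,0],0]]'; for i in 1 2; do python3 -m jog '[[[0,0,0],0],[[0,0,0],0],[[0,0,0],0],[[0,0,0],0],[[0,0,0],0]]' 0.8; done; python3 -m jog '[[[0,0,-0.01],0],[[0,0,-0.02],0],[[0,0,-0.03],0],[[0,0,-0.03],0],[[0,0,0],0]]'; python3 -m jog '[[[0.03,0,-0.02],0],[[0.04,0,0],0],[[0.04,0,0],0],[[0.04,0,0],0],[[0.04,0,0],0]]'; python3 -m jog '[[[0.04,0,0],0],[[0.02,0,0],0],[[0,0,0],0]]'; python3 -c "
from h import *
a=crop('top',165,140,100,120,4,'pics/t6.png');b=crop('scene',265,160,120,140,4,'pics/s6.png')
A=cv2.imread('pics/t6.png');B=cv2.imread('pics/s6.png');h=480
cv2.imwrite('pics/c6.png',np.hstack([A[:480],B[:480,:390]]))
hsv=cv2.cvtColor(np.ascontiguousarray(a),40)
m=cv2.inRange(hsv,(0,0,170),(179,45,255));k=np.zeros_like(m);k[165:260,170:260]=m[165:260,170:260]
print('body',cv2.minAreaRect(cast('top',np.argwhere(k)[:,::-1],.098)[:,:2].astype(np.float32)))
up=cv2.resize(a[185:235,175:235],None,fx=8,fy=8,interpolation=2);hu=cv2.cvtColor(up,40);m=cv2.inRange(hu,(8,90,190),(28,170,255))
c=max(cv2.findContours(m,0,2)[0],key=cv2.contourArea);w=cast('top',(cv2.boxPoints(cv2.minAreaRect(c))+.5)/8-.5+[175,185],.16)[:,:2];print('bar',w.tolist())
go([.5170,.133,.1315],-75.5)"
```

```text
time: 9.97
eef_pos: [0.5187, 0.1315, 0.1319]
orientation: [-2.473, 1.925, 0.0]
contact_force: [-0.8, -0.5, -1.3]
finger_gap: 0.0176
time: 10.38
eef_pos: [0.5203, 0.1319, 0.1337]
orientation: [-2.471, 1.923, -0.005]
contact_force: [0.3, -0.0, -0.0]
finger_gap: 0.0467
time: 10.8
eef_pos: [0.5205, 0.132, 0.1339]
orientation: [-2.47, 1.923, -0.006]
contact_force: [-0.1, -0.9, -0.6]
finger_gap: 0.0728
time: 11.22
eef_pos: [0.5184, 0.1312, 0.2281]
orientation: [-2.473, 1.925, 0.0]
contact_force: [1.1, 0.2, 0.7]
finger_gap: 0.0733
time: 11.63
eef_pos: [0.5666, -0.0513, 0.255]
orientation: [-2.48, 1.903, -0.01]
contact_force: [0.5, 0.2, -0.3]
finger_gap: 0.0735
time: 11.88
eef_pos: [0.5833, -0.1199, 0.2559]
orientation: [-2.475, 1.912, -0.016]
contact_force: [0.4, 1.1, 0.1]
finger_gap: 0.0736
body ((0.5277780890464783, 0.0730757862329483), (0.10520988702774048, 0.21986915171146393), 10.990015029907227)
bar [[0.44965978643438553, 0.12303863297585557], [0.5684807762233406, 0.0904884285037444], [0.5475380179292244, 0.020252935706697433], [0.4297209837516399, 0.053902242700778105]]
t 11.98 eef [ 0.5826 -0.1164  0.2559] yaw -75.25 F [ 0.   1.2 -0.6] M [0.06 0.03 0.  ] gap 0.0736 tilt [ 0.016  0.007 -1.   ]
shift [-0.2577  0.0022  0.125 ] turn 0.25
```

View pics/c6.png

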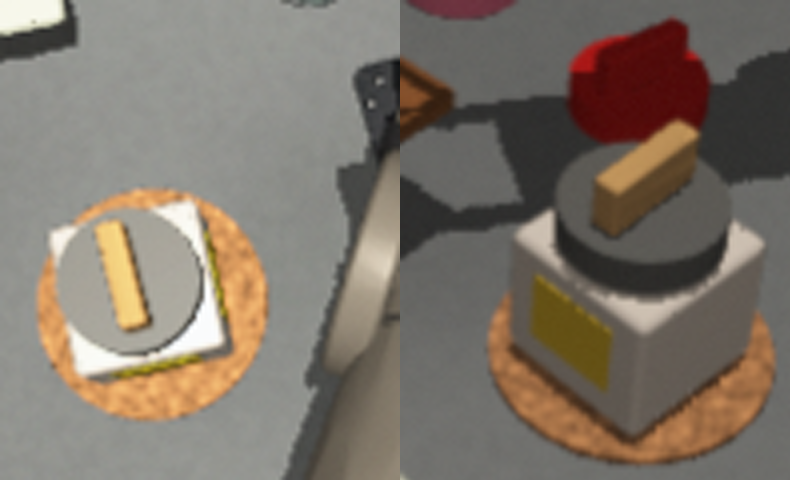

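It stands on the mat: body centred at about crop (140,292), bar from (108,222) to (135,330). My masks spilled onto the arm, so I redo the numbers in a tight box.

```bash
python3 -c "
from h import *
A=cv2.imread('pics/t6.png');h=cv2.cvtColor(A,40)
B=np.zeros(A.shape[:2],np.uint8);B[190:390,40:235]=1
def f(m,z): return cv2.minAreaRect(cast('top',(np.argwhere(m&B*255)[:,::-1]+.5)/4-.5+[165,140],z)[:,:2].astype(np.float32))
print('body',f(cv2.inRange(h,(0,0,180),(179,40,255)),.098))
m=cv2.inRange(h,(8,90,200),(28,170,255))&B*255
m[:215]=0;m[335:]=0;m[:,:90]=0;m[:,155:]=0
print('bar',f(m,.16))
S=cv2.imread('pics/top0.png')
T=optics.capture('top')[:,:,::-1];print('bystanders diff',cv2.absdiff(S,T)[85:165,110:320].max(2).__gt__(40).sum())
"
```

```text
body ((0.5160078406333923, 0.12998315691947937), (0.10328924655914307, 0.1031632348895073), 10.989468574523926)
bar ((0.520592987537384, 0.13232752680778503), (0.07594127207994461, 0.017503824084997177), 14.738834381103516)
bystanders diff 2346
```

```bash
python3 -c "
from h import *
T=optics.capture('scene')[:,:,::-1];cv2.imwrite('pics/s7.png',T);S=cv2.imread('pics/scene0.png')
d=cv2.absdiff(S,T).max(2)>40
for n,(x,y,w,h) in dict(green=(150,170,38,55),clear=(180,205,42,62),tub=(210,278,112,100)).items(): print(n,d[y:y+h,x:x+w].sum())
"
```

```text
green 0
clear 0
tub 0
```

View pics/s7.png

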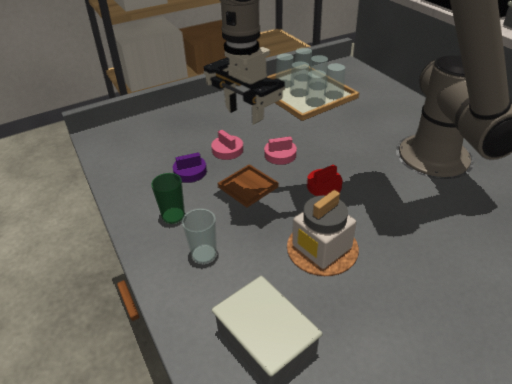

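The canister stands on the mat at (325,240). The green glass (170,198), clear glass (202,238) and tub (266,325) have not changed, and the gripper is clear of everything. I hand the job in.

```bash
python3 -c "
from bench import workorder; print(workorder.sign_off())"
```

```text
the job is handed in; nothing more can be done
None
```

The closed canister is on the cork mat and I've handed the job in at about 12 s; no verdict is reported.

**What I did:** I gripped the lid's bar and turned it back to about 80° from home, then let go so the lid fell about 8 mm into the thread. I gripped it again and screwed it clockwise until it hit the stop, at about 1 Nm. Then I lifted the canister straight out of its holder by the lid, carried it to the mat, lowered it until the load came off the gripper, let go and backed away.

**Last checks:**
- **Position:** it stands upright. The top camera puts the body at (0.516, 0.130) and the mat's centre at (0.515, 0.130). The scene camera had put the mat's centre about 7 mm further off, still well inside the 30 mm limit.
- **Lid:** it looked level, and its height in the picture matched home before the lift. On the mat the bar measured 14.7° and the body 11.0°. That 3.7° difference is more than the 3° given for home, but within the 11° allowed. The body figure is rough, because a yellow side panel blurs its edge.
- **Glasses and tub:** none of them changed in the scene view. An earlier check in the top view did show differences; I put these down to the arm covering that area and did not follow them up.

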